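# Seat a laser module against its locating rail and end stop

### The job

On the dark breadboard plate, gently push the laser module (grey housing on a finned heat sink) until the long side of its heat sink lies flush against the locating rail and its front end, where the beam comes out, is up against the end stop, facing the power meter. Push only on the heat sink: do not touch the grey housing, and slide the module along the plate without lifting or tipping it. Leave the meter, the brass cap, the cup of screws and the carton where they stand.

Things in the scene. Friction and masses are not known exactly. Their poses are not given: they have to be found in the camera images.
- jig: Fixed dark breadboard plate, 280 (x) x 460 (y) x 12 mm; origin under its centre at bench height, x away from the robot at yaw 0; its top is 12 mm above the bench. The locating rail on it is an aluminium bar along y: contact face looks to -x and lies at x = +85 mm; bar 20 mm wide (x 85 to 105), 18 mm high above the plate, y -180 to +180 mm. Starts at yaw within 0.2 rad.
- stop: Fixed aluminium end stop on the plate, turned like the plate. Origin at the foot of the middle of its contact face, on the plate's top; the face looks to its -y, towards the module. Block 65 (x) x 15 (y 0 to +15) x 18 mm high, with a foot behind (to y +37 mm, 6 mm high). Its far end almost touches the rail; its place along the rail varies.
- module: Loose laser module, 0.6 to 0.9 kg. Origin under the centre of its heat sink, on the plate. Heat sink light grey, 90 (x) x 130 (y) x 30 mm high, finned below along y, acts as a solid box. +y is the front (beam) end, +x the long side for the rail; seated, its axes match the plate's. Starts off rail and stop, turned up to 0.35 rad. Sliding takes about 2 to 9 N.
- housing: The dark grey laser housing fixed on the heat sink, 60 (x) x 100 (y) x 28 mm high, black beam barrel 18 mm across on its +y face reaching 12 mm out. Origin at the centre of its underside (30 mm above the module's underside). The heat sink sticks out 15 mm beyond the housing on all four sides. Not to be touched.
- front_edge (a point): Middle of the lower edge of the heat sink's front (+y) end, at the plate's level; belongs against the end stop's face.
- rail_corner_front (a point): Lower corner of the heat sink at the rail side (+x) and front (+y); belongs against the rail.
- rail_corner_rear (a point): Lower corner of the heat sink at the rail side (+x) and rear (-y); belongs against the rail.
- meter: Power meter head, loose on the plate beyond the end stop: black disc 54 mm across with its centre 44 mm above the plate, on a post and a steel foot 50 x 40 mm; 71 mm high. Origin under the foot. Not to be disturbed.
- cap: Brass dust cap, 30 mm across and 30 mm high, standing on the plate near its edge towards the robot. Origin under it. Not to be disturbed.
- cup: Clear plastic cup with a few screws, 68 mm across the rim, 65 mm high, on the bench beside the plate. Origin under it. Not to be disturbed.
- carton: Small white and red carton, 40 x 55 x 35 mm high, on the bench beside the plate. Origin under it. Not to be disturbed.

How it is judged:
By the outcome, as a careful person would: the job done as asked, in the order asked, and still so for the second after the job is handed in, with the robot touching nothing.
It also fails if it takes over 51 s, if anything falls off the work surface, if the arm or the gripper's body presses on something with over 40 N, if the wrist force passes 120 N, or if a joint passes its speed limit or range.

### The arm

A 6-joint arm with a two-finger parallel gripper is mounted at the origin on the work surface. World frame = base frame: x ahead of the robot, y to its left, z up, the work surface at z = 0. Lengths are in m, angles in rad, forces in N, time in s.
With the tool pointing down it reaches from about 0.375 to 0.75 m from the base axis. Payload 9 kg.
Tool frame: the origin (TCP) lies at the centre of the arm's flange, where the gripper is bolted on; the fingertips stand 173 mm ahead of it and the grasp point (between the pads) lies 155 mm ahead of it; z points along the fingers, y is the line along which they close (so a half turn about z gives the same grasp; the last joint's range is limited). The gripper opens to 85 mm and grips with 20 to 120 N. Pads are 22 mm wide; open, the fingers measure 114 mm over their backs; the gripper's body (76 mm by 85 mm) begins 54 mm behind the grasp point. The pads swing forward as they close: fully open they stand 13 mm farther back than shut.
Start: joints at [-1.369, 0.104, 0.097, 1.564, 0, 1.353], TCP at [0.245, -0.548, 0.405] pointing down, gripper open.
Joint ranges: [-2.99, 2.99], [-0.84, 1.86], [-1.1, 1.16], [-1.84, 2.11], [-1.51, 1.56], [-3.14, 3.14]. Speed limits (rad/s): [2.22, 2.22, 2.57, 3.14, 3.14, 3.14].

### API

Orientations are given as a unit quaternion [w, x, y, z].
In Python, from workcell import manip gives the robot as it stands. The module is installed in compiled form; this text tells all that it offers.
- The arm moves only by the tool jog_arm, never from a script. Its argument "rows" is a list that holds one entry, the list of rows, each a list of 7 numbers: the shift along the tool's x, y, z in mm, then the turn, a rotation vector about the tool's x, y, z in degrees, then the opening, from 0 (shut) to 1 (fully open). In form: [[[x, y, z, wx, wy, wz, fingers], ...]]. A call has 1 to 8 rows; each row shifts and turns the commanded pose from where the row before left it, along the tool's axes as they then stand; what a row does not reach is not made up. A row lasts 1/8 s, in which the tool goes at most 62.5 mm and 10.7 degrees, less where a joint would pass 70% of its speed; a pose out of reach is approached as far as the arm can. A call is refused whole if a number of a shift passes 62.5 or a number of a turn 10.7, either way. A call with a gripper value outside its range is refused whole. The fingers move at their own pace and stop on an object; "force" is the grip in N (left out, the last holds). Time passes only in rows, so rows that do not move let the fingers close. It gives the time, the measured TCP pose, the force, the opening and the grip force at its end, in the units of the state.
- manip.get_state(): the state, without advancing time (a new reading comes with each control period).
- manip.read_camera(name): name is "scene" or "side" or "wrist"; returns a dict with "color" (384x512x3 uint8, red, green, blue), "K" (3x3 intrinsics, pixels), "rvec" (rotation vector, rad) and "tvec" (3), from world to camera coordinates, as OpenCV has them. Camera axes: x right, y down, z forward; pixel columns grow to the right and rows downward; lengths in m; the calibration is good to about 2 mm. A picture is of the moment at which its call begins. There is no depth.
- manip.sign_off(): hands the job in; it is judged then, once.
The state is a dict: "clock": time; "qpos": joint angles; "joint_vel": joint speeds; "joint_torque": joint torques, N m; "tool_pos": TCP position; "tool_rot": TCP orientation; "wrist_force": force on the tool from outside, world axes, zero at the start; "ft_torque": the same for the moment, N m; "grip_width": finger opening in m; "grasp_force": force on a finger pad.
Only numpy, scipy, OpenCV 4.12 (cv2) and the standard library are available. Lean on these libraries where they do the work, as an engineer would, in place of code of your own. Each camera call takes 0.05 s, during which the arm holds its last target. There are 200 camera calls.

## Working session

There is one attempt and no reset: what is moved stays moved. The work goes in short steps, Python scripts to look and compute and a tool call to move; the robot and the scene stay as the last step left them, time stands still between calls to the robot, and variables do not carry over. Pictures are saved under pics/ and viewed, at most 10 in all, crops included, and the job is handed in when it is done.

Besides the shell and the picture viewer there is one more tool, called after "Call:" in YAML: its name, and indented under it one key for each argument. jog_arm: Moves the arm, as the interface text tells. Its arguments: {"type":"object","properties":{"rows":{"type":"array"},"force":{"type":"number"}},"required":["rows"]}

```bash
mkdir -p pics; cat > h.py <<'E'
import numpy as np, cv2
from workcell import manip
def cam(n):
    d=manip.read_camera(n); R=cv2.Rodrigues(np.array(d['rvec'],float))[0]
    return d['color'],np.array(d['K']),R,np.array(d['tvec'],float).ravel()
def ray(c,uv,z):
    _,K,R,t=c; o=-R.T@t; d=R.T@np.linalg.solve(K,[uv[0],uv[1],1]); return o+d*(z-o[2])/d[2]
def proj(c,p):
    _,K,R,t=c; q=K@(R@np.array(p)+t); return q[:2]/q[2]
def save(c,n): cv2.imwrite('pics/'+n,c[0][:,:,::-1])
E
python3 - <<'E'
from h import *
import pickle
cs={n:cam(n) for n in('scene','side')}
pickle.dump(cs,open('c0.pkl','wb'))
cv2.imwrite('pics/a.png',cv2.resize(cs['scene'][0],(800,600),interpolation=2)[:,:,::-1])
cv2.imwrite('pics/b.png',cv2.resize(cs['side'][0],(800,600),interpolation=2)[:,:,::-1])
for n,c in cs.items(): print(n,-c[2].T@c[3],c[2][2])
print(manip.get_state())
E
```

```text
scene [0.90966545 0.65745307 0.84740816] [-0.35972747 -0.56406426 -0.74325477]
side [ 0.37346977 -0.60677507  0.81383527] [ 0.17351731  0.65427101 -0.73608504]
{'clock': 0.1, 'qpos': array([-1.36872559e+00,  1.04613711e-01,  9.65566248e-02,  1.56390640e+00,
       -2.29258053e-05,  1.35307899e+00]), 'joint_vel': array([ 0.00176786, -0.00073683,  0.00236235, -0.00088009, -0.00032465,
       -0.00143387]), 'joint_torque': array([ 5.75925456e-03, -5.58208036e+01,  5.04720283e+01,  1.28657743e-02,
       -2.69641405e-04,  3.18427439e-06]), 'tool_pos': array([ 0.24451629, -0.54780771,  0.4040204 ]), 'tool_rot': array([-5.83652566e-04,  9.78052830e-01,  2.08356234e-01, -6.89707108e-06]), 'wrist_force': array([ 0.16323177, -0.31463964, -0.46172455]), 'ft_torque': array([-0.04229287,  0.01635947,  0.04581848]), 'grasp_force': 0.0, 'grip_width': 0.0851881926323689}
```

View pics/a.png

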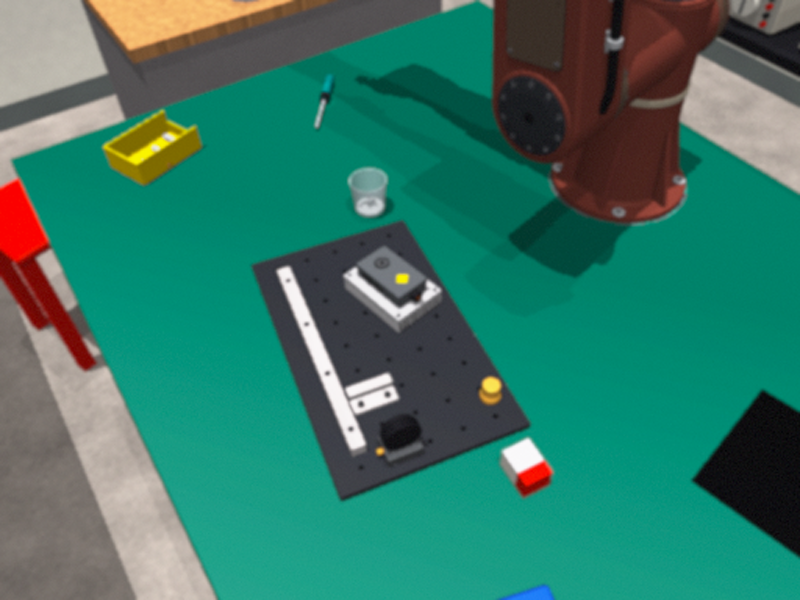

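View pics/b.png

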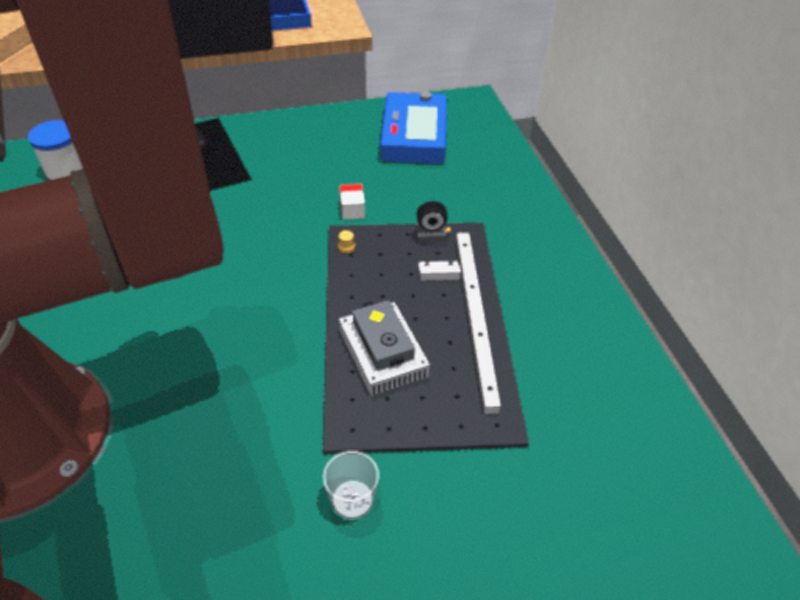

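The scene view shows the plate, with the module at about (392,285), the rail from (285,270) to (355,450) and the stop at (372,392). The side view shows the module at (383,345), the stop at (440,270) and the rail from (463,235) to (491,410). Next I'll measure the corners.

```bash
python3 - <<'E'
from h import *
import pickle
cs=pickle.load(open('c0.pkl','rb'))
for n,(x0,y0,w,h) in {'side':(200,135,140,155),'scene':(155,135,190,185)}.items():
    c=cs[n]; im=c[0].astype(int); mx=im.max(2); mn=im.min(2)
    pts=[]
    for nm,m in (('bright',(mn>150)&(mx-mn<40)),('dark',(mx<75)&(mx-mn<25))):
        k=m.astype(np.uint8)
        k[:y0]=0;k[y0+h:]=0;k[:,:x0]=0;k[:,x0+w:]=0
        for q in cv2.findContours(k,0,2)[0]:
            if cv2.contourArea(q)<60: continue
            hull=cv2.convexHull(q); a=cv2.approxPolyDP(hull,2.0,True)[:,0]
            z=.012 if nm=='dark' else .030
            print(n,nm,cv2.contourArea(q),[(tuple(int(i) for i in p),tuple(ray(c,p,z)[:2].round(4).tolist())) for p in a])
c=cs['side']; cr=c[0][175:275,200:300]
cv2.imwrite('pics/c.png',cv2.resize(cr,(600,600),interpolation=cv2.INTER_CUBIC)[:,:,::-1])
E
```

```text
side bright 565.0 [((252, 194), (0.5559, 0.0914)), ((274, 233), (0.5757, -0.0367)), ((237, 245), (0.4869, -0.05)), ((217, 204), (0.4663, 0.0788))]
side bright 157.5 [((293, 174), (0.6751, 0.1353)), ((269, 174), (0.615, 0.1492)), ((268, 168), (0.6183, 0.1711)), ((292, 167), (0.6803, 0.1606))]
side bright 913.5 [((293, 149), (0.7041, 0.2275)), ((300, 150), (0.7214, 0.2193)), ((319, 259), (0.6514, -0.127)), ((311, 260), (0.6336, -0.1255))]
side dark 165.0 [((337, 284), (0.6734, -0.1846)), ((236, 289), (0.4631, -0.1468)), ((229, 287), (0.4499, -0.1388))]
side dark 93.0 [((274, 242), (0.5734, -0.0484)), ((249, 256), (0.5089, -0.0726)), ((238, 255), (0.4858, -0.0643)), ((239, 248), (0.4921, -0.0463)), ((268, 238), (0.563, -0.0343))]
side dark 78.0 [((216, 212), (0.4613, 0.0698)), ((235, 253), (0.4804, -0.0576)), ((223, 238), (0.4625, -0.0106))]
side dark 116.0 [((263, 228), (0.5593, -0.0035)), ((254, 233), (0.5352, -0.013)), ((241, 235), (0.5046, -0.0117)), ((227, 205), (0.4916, 0.0858)), ((263, 225), (0.5616, 0.0051))]
side dark 77.5 [((308, 264), (0.6298, -0.1228)), ((293, 181), (0.6742,
[... 355 characters left out ...]
 0.3739)), ((322, 288), (0.559, 0.3405))]
scene bright 76.5 [((275, 180), (0.4633, 0.0383)), ((281, 186), (0.4628, 0.0634)), ((270, 193), (0.4984, 0.0669))]
scene bright 330.0 [((220, 176), (0.5698, -0.0527)), ((227, 171), (0.546, -0.0577)), ((268, 196), (0.5079, 0.0721)), ((253, 204), (0.5519, 0.0725))]
scene bright 1643.0 [((180, 171), (0.6454, -0.127)), ((185, 171), (0.6348, -0.1196)), ((250, 242), (0.6181, 0.1609)), ((254, 255), (0.6297, 0.1946)), ((228, 287), (0.717, 0.2295)), ((224, 287), (0.7238, 0.2249)), ((177, 174), (0.6567, -0.1218))]
scene dark 17284.5 [((257, 142), (0.411, -0.1222)), ((337, 272), (0.5003, 0.3218)), ((218, 318), (0.7655, 0.2684)), ((162, 170), (0.6771, -0.1748))]
```

View pics/c.png

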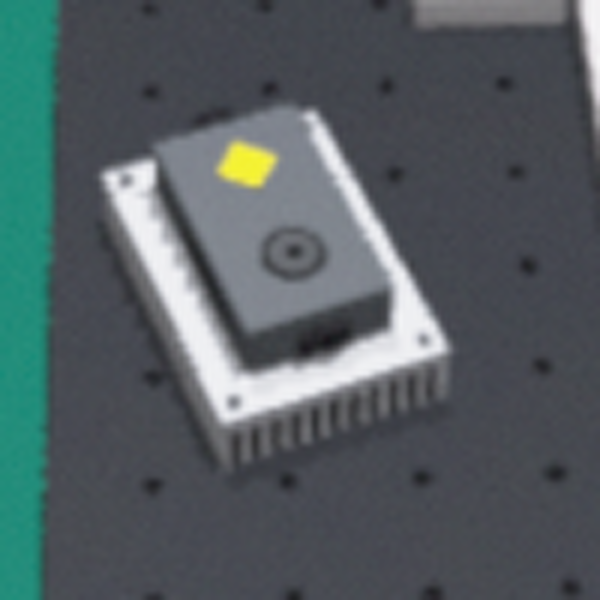

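The crop shows the heat sink's top corners at (100,178), (312,112), (447,350) and (225,420), so it is turned CCW relative to the rail. Next I'll put everything in plate coordinates.

```bash
cat > plate.py <<'E'
from h import *
yaw=-0.197; C=np.array([0.5885,0.0733])
X=np.array([np.cos(yaw),np.sin(yaw)]); Y=np.array([-X[1],X[0]])
def toP(p): d=np.array(p)[:2]-C; return np.round(np.array([d@X,d@Y])*1000,1)
def toW(x,y): return C+X*x/1000+Y*y/1000
def move(x,y,tipz,tgt=yaw):
    "tool shift (mm) and turn to bring the finger line middle to plate x,y mm"
    from scipy.spatial.transform import Rotation as Ro
    s=manip.get_state(); q=s['tool_rot']; R=Ro.from_quat([q[1],q[2],q[3],q[0]])
    w=np.r_[toW(x,y),tipz+.173]
    T=Ro.from_matrix(np.c_[np.r_[np.cos(tgt),np.sin(tgt),0],np.r_[np.sin(tgt),-np.cos(tgt),0],[0,0,-1]])
    p=s['tool_pos']; print('t',s['clock'],'P',toP(p),'tipz',round((p[2]-.173)*1000,1),'F',s['wrist_force'].round(1),'w',s['grip_width'])
    print('to target in target axes mm',(T.inv().apply(w-p)*1000).round(1),'now axes',(R.inv().apply(w-p)*1000).round(1),'turn deg',np.degrees((R.inv()*T).as_rotvec()).round(2))
E
python3 - <<'E'
from plate import *
import pickle
cs=pickle.load(open('c0.pkl','rb')); s=cs['side']; v=cs['scene']
def m(c,l,z): print([toP(ray(c,p,z)).tolist() for p in l])
k=512/800
print('plate corners'); m(v,[(257,142),(337,272),(218,318),(162,170)],.012); m(s,[(330*k,226*k),(483*k,224*k),(526*k,444*k),(324*k,450*k)],.012)
print('rail top'); m(s,[(293,149),(300,150),(319,259),(311,260)],.03); m(v,[(180,171),(185,171),(177,174),(228,287),(224,287)],.03)
print('stop side: top far, then foot of face'); m(s,[(268,168),(292,167)],.03); m(s,[(269,179),(293,178)],.012)
print('stop scene top'); m(v,[(347/1.5625,388/1.5625),(390/1.5625,374/1.5625),(352/1.5625,398/1.5625),(395/1.5625,383/1.5625)],.03)
cor=[(200+x/6,175+y/6) for x,y in((100,178),(312,112),(447,350),(225,420))]
W=np.array([ray(s,p,.042)[:2] for p in cor])
print('module',[toP(p).tolist() for p in W],[np.linalg.norm(W[i]-W[(i+1)%4]).round(4) for i in range(4)],'yaw',cv2.minAreaRect((W*1000).astype(np.float32)))
m(v,[(220,176),(227,171),(281,186),(253,204)],.042)
print('cap'); m(s,[(346*k,235*k)],.042); m(v,[(490*k,383*k)],.042)
print('cup'); m(s,[(352*k,505*k)],.005)
move(-100,-60,.15)
E
```

```text
plate corners
[[-135.8, -226.4], [-135.2, 226.4], [135.3, 226.0], [135.4, -226.0]]
[[-140.4, 219.0], [135.0, 216.6], [132.9, -236.7], [-139.6, -235.8]]
rail top
[[83.2, 173.9], [101.8, 169.2], [100.8, -184.2], [83.2, -186.1]]
[[95.0, -185.3], [83.2, -180.1], [105.0, -178.0], [95.4, 178.3], [103.0, 175.1]]
stop side: top far, then foot of face
[[10.1, 101.8], [73.0, 103.6]]
[[11.9, 79.3], [74.6, 81.0]]
stop scene top
[[74.8, 83.1], [10.0, 84.7], [74.0, 101.7], [9.3, 102.0]]
module [[-121.0, -31.2], [-36.1, 1.4], [8.7, -120.5], [-74.5, -149.6]] [np.float64(0.0909), np.float64(0.1299), np.float64(0.0881), np.float64(0.1272)] yaw ((518.50537109375, 10.547027587890625), (90.90742492675781, 129.9334259033203), 8.92190170288086)
[[9.2, -116.0], [-12.8, -125.4], [-116.6, -24.5], [-32.3, 1.5]]
cap
[[-110.4, 160.3]]
[[-109.5, 162.1]]
cup
[[-102.7, -312.3]]
t 0.1 P [-215.8 -676.4] tipz 231.0 F [ 0.2 -0.3 -0.5] w 0.0851881926323689
to target in target axes mm [ 115.8 -616.4   81. ] now axes [ 451.  -435.8   81.6] turn deg [-7.000e-02  1.000e-02  3.534e+01]
```

Call:
jog_arm:
  rows:
    - [[0,0,0,0,0,8.8,0.7],[0,0,0,0,0,8.8,0.7],[0,0,0,0,0,8.8,0.7],[0,0,0,0,0,8.9,0.7],[20,-50,0,0,0,0,0.7],[20,-50,0,0,0,0,0.7],[10,-50,0,0,0,0,0.7],[10,-50,0,0,0,0,0.7]]

```text
clock: 1.1
tool_pos: [0.3429, -0.3618, 0.4043]
tool_rot: [-0.0, 0.995, -0.098, -0.0]
wrist_force: [1.5, -0.4, -0.3]
grip_width: 0.06
grasp_force: 0.0
```

Call:
jog_arm:
  rows:
    - [[0,-50,0,0,0,0,0.7],[0,-50,0,0,0,0,0.7],[0,-50,0,0,0,0,0.7],[0,-50,10,0,0,0,0.7],[0,-50,20,0,0,0,0.7],[0,-50,20,0,0,0,0.7],[0,-50,20,0,0,0,0.7],[0,-46,10,0,0,0,0.7]]

```text
clock: 2.1
tool_pos: [0.4193, 0.0268, 0.3234]
tool_rot: [-0.0, 0.995, -0.098, -0.001]
wrist_force: [0.9, -0.6, 0.6]
grip_width: 0.0601
grasp_force: 0.0
```

```bash
python3 -c "
from plate import *
move(-160,-80,.02)"
```

```text
t 2.1 P [-156.8  -78.7] tipz 150.4 F [ 0.9 -0.6  0.6] w 0.060085495138238305
to target in target axes mm [ -3.2   1.3 130.4] now axes [ -3.1   1.2 130.4] turn deg [0.   0.06 0.06]
```

Call:
jog_arm:
  rows:
    - [[-3,1,40,0,0,0,0.7],[0,0,40,0,0,0,0.7],[0,0,30,0,0,0,0.7],[0,0,20,0,0,0,0.7],[0,0,0,0,0,0,0.7]]

```text
clock: 2.72
tool_pos: [0.4155, 0.0248, 0.1931]
tool_rot: [-0.0, 0.995, -0.098, -0.002]
wrist_force: [-0.6, -0.3, 0.3]
grip_width: 0.0596
grasp_force: 0.0
```

```bash
python3 -c "
from plate import *
move(-130,-80,.02)
c=cam('side'); cv2.imwrite('pics/d.png',cv2.resize(c[0][130:290,180:380],(750,600),interpolation=cv2.INTER_CUBIC)[:,:,::-1])"
```

```text
t 2.725 P [-160.1  -81.4] tipz 20.1 F [-0.6 -0.3  0.3] w 0.059610606208455465
to target in target axes mm [30.1 -1.4  0.1] now axes [30.1 -1.4  0. ] turn deg [-0.01  0.19  0.04]
```

View pics/d.png

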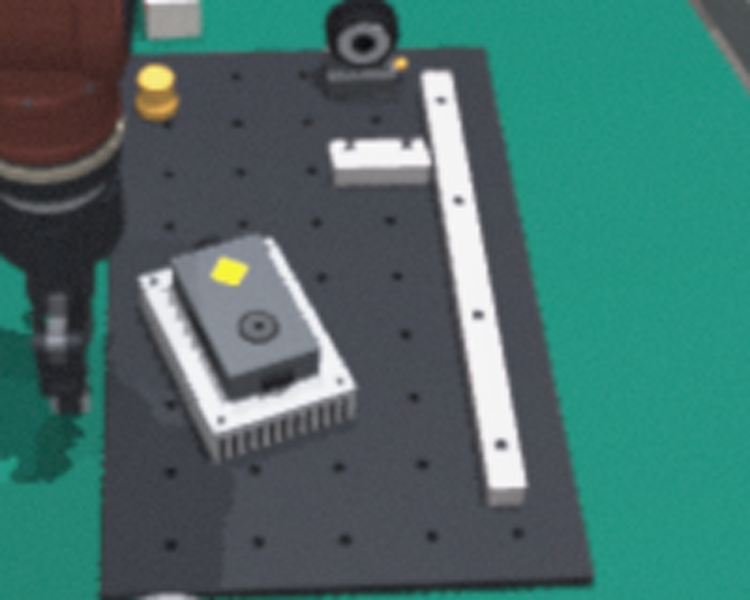

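Fingers are beside the plate at (70,380), level with the module's left side. Pushing in +x now.

Call:
jog_arm:
  rows:
    - [[12,0,0,0,0,0,0.7],[10,0,0,0,0,0,0.7],[6,0,0,0,0,0,0.7],[6,0,0,0,0,0,0.7],[6,0,0,0,0,0,0.7],[6,0,0,0,0,0,0.7],[6,0,0,0,0,0,0.7],[6,0,0,0,0,0,0.7]]

```text
clock: 3.78
tool_pos: [0.4729, 0.0137, 0.1942]
tool_rot: [-0.0, 0.995, -0.098, -0.001]
wrist_force: [-5.9, 3.2, 2.5]
grip_width: 0.0598
grasp_force: 2.6
```

Call:
jog_arm:
  rows:
    - [[6,0,0,0,0,0,0.7],[6,0,0,0,0,0,0.7],[6,0,0,0,0,0,0.7],[6,0,0,0,0,0,0.7],[6,0,0,0,0,0,0.7],[6,0,0,0,0,0,0.7],[0,0,0,0,0,0,0.7]]

```text
clock: 4.65
tool_pos: [0.5087, 0.0064, 0.1943]
tool_rot: [-0.0, 0.995, -0.098, -0.001]
wrist_force: [-0.9, 0.4, -0.3]
grip_width: 0.0598
grasp_force: 0.6
```

```bash
python3 -c "
from plate import *
move(-25,-80,.02)
c=cam('side'); cv2.imwrite('pics/e.png',cv2.resize(c[0][130:290,180:380],(750,600),interpolation=cv2.INTER_CUBIC)[:,:,::-1])"
```

```text
t 4.65 P [-65.2 -81.3] tipz 21.3 F [-0.9  0.4 -0.3] w 0.05981142782419163
to target in target axes mm [40.2 -1.3  1.3] now axes [40.2 -1.2  1.2] turn deg [-0.01  0.06  0.06]
```

View pics/e.png

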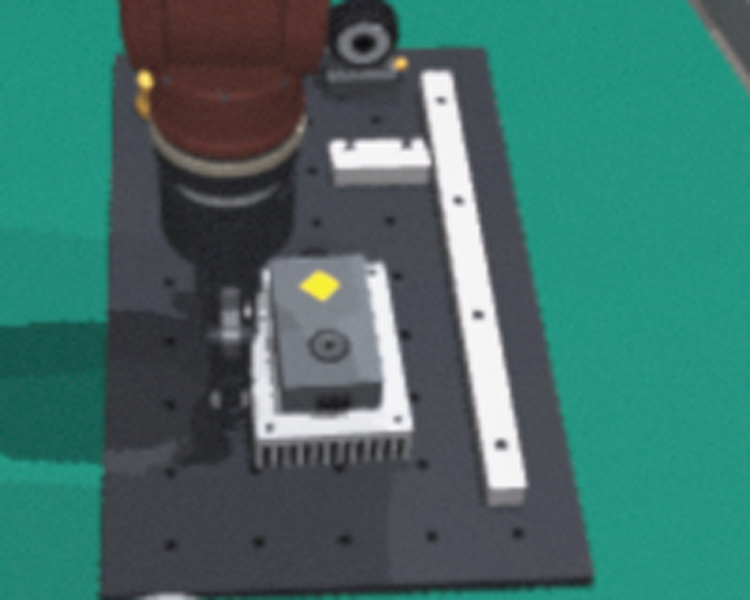

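The module has turned square to the rail: left edge x≈258, rear corners at (262,440) and (410,430). I'll continue toward the rail and slow down near contact.

Call:
jog_arm:
  rows:
    - [[5,0,0,0,0,0,0.7],[5,0,0,0,0,0,0.7],[5,0,0,0,0,0,0.7],[5,0,0,0,0,0,0.7],[5,0,0,0,0,0,0.7],[5,0,0,0,0,0,0.7],[5,0,0,0,0,0,0.7],[3,0,0,0,0,0,0.7]]

```text
clock: 5.7
tool_pos: [0.5458, -0.0013, 0.1943]
tool_rot: [0.0, 0.995, -0.098, -0.001]
wrist_force: [-5.2, 2.0, 1.3]
grip_width: 0.0595
grasp_force: 2.6
```

Call:
jog_arm:
  rows:
    - [[2,0,0,0,0,0,0.7],[2,0,0,0,0,0,0.7],[2,0,0,0,0,0,0.7]]

```text
clock: 6.08
tool_pos: [0.5519, -0.0024, 0.1945]
tool_rot: [0.0, 0.995, -0.098, -0.0]
wrist_force: [-3.5, 0.7, -1.9]
grip_width: 0.0599
grasp_force: 1.5
```

Call:
jog_arm:
  rows:
    - [[2,0,0,0,0,0,0.7],[2,0,0,0,0,0,0.7]]

```text
clock: 6.32
tool_pos: [0.5552, -0.0031, 0.1945]
tool_rot: [0.0, 0.995, -0.098, -0.001]
wrist_force: [-15.0, 1.0, 6.4]
grip_width: 0.0597
grasp_force: 7.6
```

Force rose to 15 N at about the expected rail position. Back off, lift, and measure the rear edge.

Call:
jog_arm:
  rows:
    - [[-10,0,0,0,0,0,0.7],[-20,0,0,0,0,0,0.7],[0,0,-30,0,0,0,0.4],[0,0,-40,0,0,0,0.4],[0,0,-40,0,0,0,0.4],[0,25,0,0,0,0,0.4],[0,40,0,0,0,0,0.4],[0,40,0,0,0,0,0.4]]

```text
clock: 7.32
tool_pos: [0.5059, -0.1013, 0.3056]
tool_rot: [0.001, 0.995, -0.098, 0.002]
wrist_force: [1.4, 0.6, -0.2]
grip_width: 0.0343
grasp_force: 0.0
```

```bash
python3 -c "
from plate import *
c=cam('side'); im=c[0].astype(int); k=((im.min(2)>150)&(im.max(2)-im.min(2)<40)).astype(np.uint8)
k[:150]=0;k[290:]=0;k[:,:200]=0;k[:,345:]=0
for q in cv2.findContours(k,0,2)[0]:
    if cv2.contourArea(q)>60:
        a=cv2.approxPolyDP(cv2.convexHull(q),2.,True)[:,0]; print([(p.tolist(),toP(ray(c,p,.042)).tolist()) for p in a])
cv2.imwrite('pics/f.png',cv2.resize(c[0][130:290,180:380],(750,600),interpolation=cv2.INTER_CUBIC)[:,:,::-1])
move(40,-150,.02)"
```

```text
[([292, 150], [77.6, 156.4]), ([300, 150], [99.0, 155.8]), ([319, 259], [98.1, -192.2]), ([315, 260], [89.2, -194.4]), ([268, 246], [-8.2, -154.5]), ([264, 203], [-9.0, -29.6]), ([275, 168], [26.7, 88.8])]
t 7.375 P [ -46.6 -191. ] tipz 132.6 F [-1.2 -5.1 -0.4] w 0.03391812223339987
to target in target axes mm [ 86.6 -41.  112.6] now axes [ 86.2 -41.5 112.7] turn deg [ 0.16 -0.18 -0.07]
```

View pics/f.png

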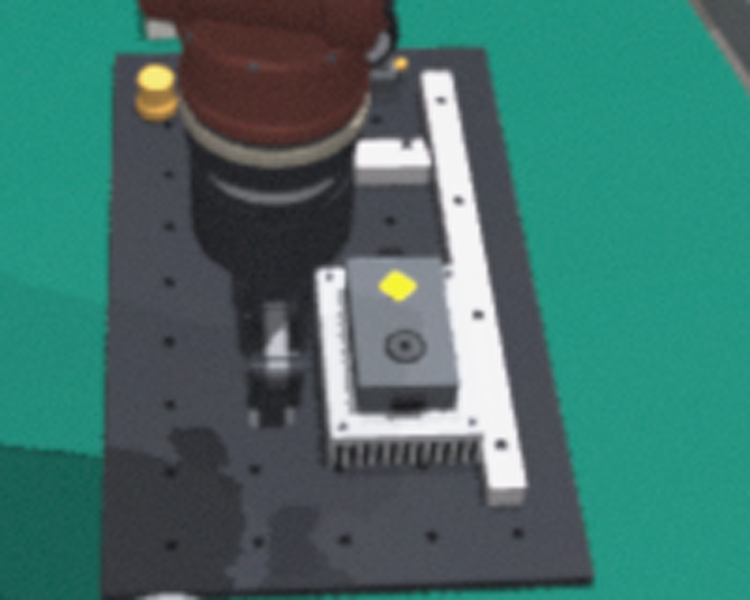

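The heat sink is flush along the rail, with its rear edge at crop row 440 (plate y≈-150). Next I'll turn the gripper 90° for a two-finger push on the rear end.

```bash
python3 -c "
from plate import *
print(manip.get_state()['qpos'].round(2))
move(38,-188,.02,yaw+np.pi/2);move(38,-188,.02,yaw-np.pi/2)"
```

```text
[-0.46 -0.15 -0.33  1.38 -0.    2.88]
t 7.375 P [ -46.6 -191. ] tipz 132.6 F [-1.2 -5.1 -0.4] w 0.03391812223339987
to target in target axes mm [  3.   84.6 112.6] now axes [ 84.3  -3.5 112.8] turn deg [ 2.700e-01 -1.000e-02 -9.007e+01]
t 7.375 P [ -46.6 -191. ] tipz 132.6 F [-1.2 -5.1 -0.4] w 0.03391812223339987
to target in target axes mm [ -3.  -84.6 112.6] now axes [ 84.3  -3.5 112.8] turn deg [-1.000e-02 -2.700e-01  8.993e+01]
```

Call:
jog_arm:
  rows:
    - [[0,0,0,0,0,-10,0.4],[0,0,0,0,0,-10,0.4],[0,0,0,0,0,-10,0.4],[0,0,0,0,0,-10,0.4],[0,0,0,0,0,-10,0.4],[0,0,0,0,0,-10,0.4],[0,0,0,0,0,-10,0.4],[0,0,0,0,0,-10,0.4]]

```text
clock: 8.38
tool_pos: [0.5061, -0.1004, 0.3054]
tool_rot: [0.001, 0.824, 0.567, 0.001]
wrist_force: [0.3, -0.3, -0.8]
grip_width: 0.0344
grasp_force: 0.0
```

Call:
jog_arm:
  rows:
    - [[0,0,0,0,0,-10,0.4],[3,30,0,0,0,0,0.4],[0,30,0,0,0,0,0.4],[0,25,0,0,0,0,0.4],[0,0,0,0,0,0,0.4]]

```text
clock: 9.0
tool_pos: [0.5908, -0.1142, 0.305]
tool_rot: [0.001, 0.773, 0.634, 0.0]
wrist_force: [0.1, 0.4, -0.4]
grip_width: 0.0341
grasp_force: 0.0
```

```bash
python3 -c "
from plate import *
move(38,-188,.02,yaw+np.pi/2)"
```

```text
t 9.0 P [  39.  -183.4] tipz 132.0 F [ 0.1  0.4 -0.4] w 0.03408410623608585
to target in target axes mm [ -4.6  -1.  112. ] now axes [ -4.5  -1.2 112. ] turn deg [0.1  0.02 0.05]
```

Call:
jog_arm:
  rows:
    - [[-5,-1,40,0,0,0,0.4],[0,0,40,0,0,0,0.4],[0,0,22,0,0,0,0.4],[0,0,8,0,0,0,0.4],[0,0,0,0,0,0,0.4],[10,0,0,0,0,0,0.4],[8,0,0,0,0,0,0.4],[5,0,0,0,0,0,0.4]]

```text
clock: 10.0
tool_pos: [0.5927, -0.0953, 0.1953]
tool_rot: [0.0, 0.773, 0.635, 0.0]
wrist_force: [0.1, 0.8, 0.6]
grip_width: 0.0343
grasp_force: 0.0
```

Call:
jog_arm:
  rows:
    - [[5,0,0,0,0,0,0.4],[5,0,0,0,0,0,0.4],[5,0,0,0,0,0,0.4],[5,0,0,0,0,0,0.4],[5,0,0,0,0,0,0.4],[5,0,0,0,0,0,0.4],[5,0,0,0,0,0,0.4],[5,0,0,0,0,0,0.4]]

```text
clock: 11.0
tool_pos: [0.6002, -0.0575, 0.1952]
tool_rot: [0.001, 0.773, 0.634, -0.001]
wrist_force: [-2.6, -5.9, 2.3]
grip_width: 0.0341
grasp_force: 3.6
```

```bash
python3 -c "
from plate import *
move(38,-59,.022,yaw+np.pi/2)
c=cam('side'); cv2.imwrite('pics/g.png',cv2.resize(c[0][130:290,180:380],(750,600),interpolation=cv2.INTER_CUBIC)[:,:,::-1])"
```

```text
t 11.0 P [  37.1 -126. ] tipz 22.2 F [-2.6 -5.9  2.3] w 0.03410047530895151
to target in target axes mm [67.   0.9  0.2] now axes [67.   0.9 -0. ] turn deg [ 0.02  0.16 -0.  ]
```

View pics/g.png

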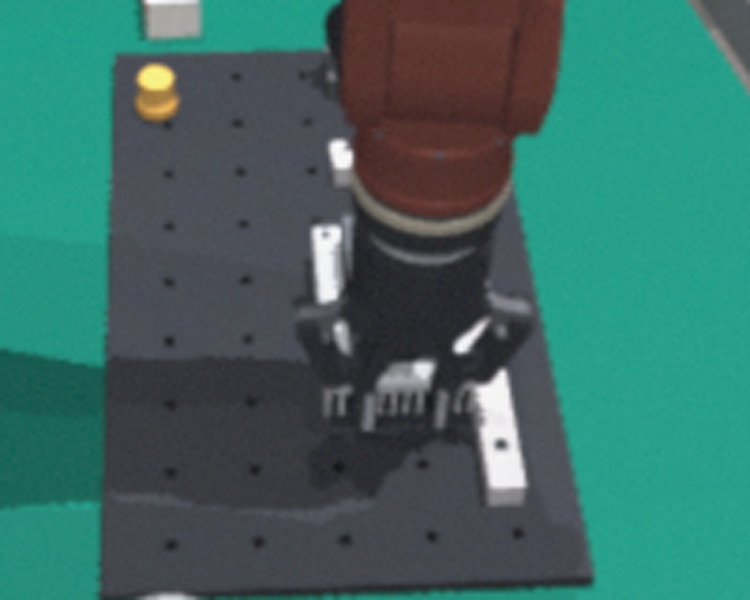

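Both fingertips, at (370,410) and (440,408), are on the rear fins and the module is sliding. Continuing.

Call:
jog_arm:
  rows:
    - [[5,0,0,0,0,0,0.4],[5,0,0,0,0,0,0.4],[5,0,0,0,0,0,0.4],[5,0,0,0,0,0,0.4],[5,0,0,0,0,0,0.4],[5,0,0,0,0,0,0.4],[5,0,0,0,0,0,0.4],[5,0,0,0,0,0,0.4]]

```text
clock: 12.05
tool_pos: [0.608, -0.0183, 0.1952]
tool_rot: [0.001, 0.773, 0.634, -0.001]
wrist_force: [-3.0, -7.8, 3.6]
grip_width: 0.0342
grasp_force: 3.8
```

Call:
jog_arm:
  rows:
    - [[5,0,0,0,0,0,0.4],[5,0,0,0,0,0,0.4],[4,0,0,0,0,0,0.4],[3,0,0,0,0,0,0.4],[2,0,0,0,0,0,0.4]]

```text
clock: 12.68
tool_pos: [0.6117, 0.0003, 0.1952]
tool_rot: [0.001, 0.773, 0.634, -0.001]
wrist_force: [-2.7, -8.0, 3.8]
grip_width: 0.0339
grasp_force: 3.9
```

Call:
jog_arm:
  rows:
    - [[2,0,0,0,0,0,0.4],[2,0,0,0,0,0,0.4]]

```text
clock: 12.92
tool_pos: [0.6124, 0.0041, 0.1951]
tool_rot: [0.001, 0.773, 0.634, -0.001]
wrist_force: [-3.2, -7.4, 3.9]
grip_width: 0.0343
grasp_force: 3.9
```

Call:
jog_arm:
  rows:
    - [[2,0,0,0,0,0,0.4]]

```text
clock: 13.05
tool_pos: [0.6128, 0.0061, 0.1951]
tool_rot: [0.001, 0.773, 0.634, -0.001]
wrist_force: [-2.8, -7.3, 3.8]
grip_width: 0.0342
grasp_force: 3.9
```

Call:
jog_arm:
  rows:
    - [[2,0,0,0,0,0,0.4]]

```text
clock: 13.18
tool_pos: [0.6132, 0.0081, 0.1951]
tool_rot: [0.001, 0.773, 0.634, -0.001]
wrist_force: [-3.5, -6.5, 4.0]
grip_width: 0.0341
grasp_force: 4.0
```

Call:
jog_arm:
  rows:
    - [[1.5,0,0,0,0,0,0.4]]

```text
clock: 13.3
tool_pos: [0.6134, 0.009, 0.1951]
tool_rot: [0.002, 0.773, 0.634, -0.002]
wrist_force: [-5.4, -16.0, 5.2]
grip_width: 0.0338
grasp_force: 8.4
```

Call:
jog_arm:
  rows:
    - [[1.5,0,0,0,0,0,0.4]]

```text
clock: 13.42
tool_pos: [0.6136, 0.0095, 0.1952]
tool_rot: [0.002, 0.774, 0.634, -0.003]
wrist_force: [-9.1, -23.5, 5.3]
grip_width: 0.0345
grasp_force: 12.0
```

The stop is reached: force climbed to 24 N with no further motion. Retreat, then one confirming nudge against the rail.

Call:
jog_arm:
  rows:
    - [[-10,0,0,0,0,0,0.4],[-15,0,0,0,0,0,0.4],[0,0,-30,0,0,0,0.7],[0,0,-40,0,0,0,0.7],[0,0,-40,0,0,0,0.7],[20,-30,0,0,0,10,0.7],[0,0,0,0,0,10,0.7],[0,0,0,0,0,10,0.7]]

```text
clock: 14.42
tool_pos: [0.5832, 0.0126, 0.3049]
tool_rot: [0.0, 0.912, 0.41, 0.0]
wrist_force: [0.6, -0.2, -0.4]
grip_width: 0.0598
grasp_force: 0.0
```

Call:
jog_arm:
  rows:
    - [[0,0,0,0,0,10,0.7],[0,0,0,0,0,10,0.7],[0,0,0,0,0,10,0.7],[0,0,0,0,0,10,0.7],[0,0,0,0,0,10,0.7],[0,0,0,0,0,10,0.7],[-30,-40,0,0,0,0,0.7],[-30,-30,0,0,0,0,0.7]]

```text
clock: 15.42
tool_pos: [0.5307, 0.0555, 0.3048]
tool_rot: [-0.014, 0.997, -0.073, 0.001]
wrist_force: [-0.3, 1.3, 0.3]
grip_width: 0.06
grasp_force: 0.0
```

```bash
python3 -c "
from plate import *
move(-55,17,.02)
c=cam('side'); cv2.imwrite('pics/i.png',cv2.resize(c[0][130:290,180:380],(750,600),interpolation=cv2.INTER_CUBIC)[:,:,::-1])"
```

```text
t 15.425 P [-53.2 -28.8] tipz 131.8 F [-0.3  1.3  0.3] w 0.05997208156597993
to target in target axes mm [ -1.8 -45.8 111.8] now axes [  0.6 -42.7 113. ] turn deg [-1.56  0.08  2.91]
```

View pics/i.png

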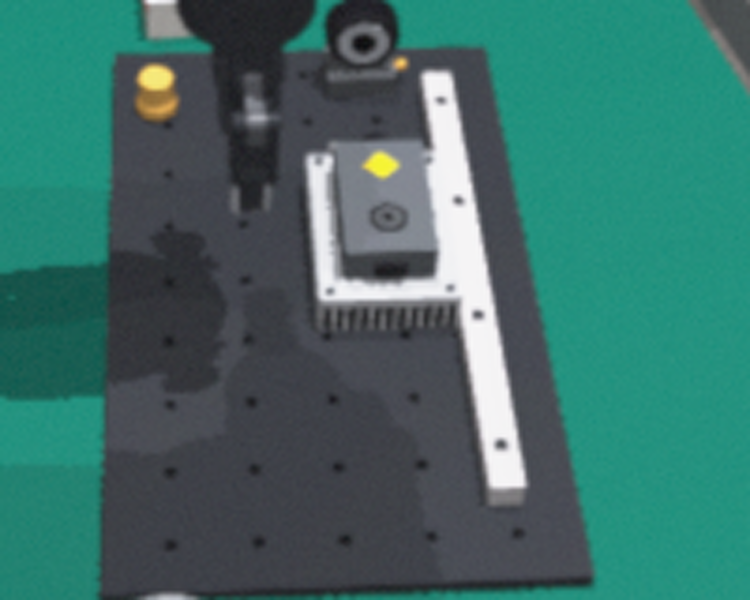

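The module sits against the rail (corner (460,298)) and the stop; meter and cap are undisturbed. I'll align and nudge.

Call:
jog_arm:
  rows:
    - [[0,-25,0,0,0,0,0.7],[0,-20,0,0,0,0,0.7],[0,0,0,0,0,0,0.7],[0,0,0,0,0,0,0.7]]

```text
clock: 15.98
tool_pos: [0.535, 0.0743, 0.3062]
tool_rot: [-0.022, 0.998, -0.057, 0.001]
wrist_force: [-0.2, -0.8, -0.8]
grip_width: 0.0595
grasp_force: 0.0
```

```bash
python3 -c "
from plate import *
move(-50,17,.02)"
```

```text
t 15.975 P [-52.7  -9.5] tipz 133.2 F [-0.2 -0.8 -0.8] w 0.059479936693910364
to target in target axes mm [  2.7 -26.5 113.2] now axes [  5.  -21.1 114.2] turn deg [-2.53  0.14  4.75]
```

Joint 6 has hit its limit, so I'll use the equivalent half-turned orientation.

Call:
jog_arm:
  rows:
    - [[0,0,0,0,0,-10,0.7],[0,0,0,0,0,-10,0.7],[0,0,0,0,0,-10,0.7],[0,0,0,0,0,-10,0.7],[0,0,0,0,0,-10,0.7],[0,0,0,0,0,-10,0.7],[0,0,0,0,0,-10,0.7],[0,0,0,0,0,-10,0.7]]

```text
clock: 16.98
tool_pos: [0.5348, 0.0742, 0.3062]
tool_rot: [-0.016, 0.8, 0.6, 0.015]
wrist_force: [0.3, 0.2, 0.0]
grip_width: 0.0598
grasp_force: 0.0
```

Call:
jog_arm:
  rows:
    - [[0,0,0,0,0,-10,0.7],[0,0,0,0,0,-10,0.7],[0,0,0,0,0,-10,0.7],[0,0,0,0,0,-10,0.7],[0,0,0,0,0,-10,0.7],[0,0,0,0,0,-10,0.7],[0,0,0,0,0,-10,0.7],[0,0,0,0,0,-10,0.7]]

```text
clock: 17.98
tool_pos: [0.5348, 0.0742, 0.3062]
tool_rot: [-0.003, 0.227, 0.974, 0.022]
wrist_force: [0.8, -0.1, -0.1]
grip_width: 0.0598
grasp_force: 0.0
```

```bash
python3 -c "
from plate import *
move(-50,17,.02,yaw+np.pi)"
```

```text
t 17.975 P [-52.8  -9.6] tipz 133.2 F [ 0.8 -0.1 -0.1] w 0.05976068873162649
to target in target axes mm [ -2.8  26.6 113.2] now axes [  2.4  21.7 114.3] turn deg [  2.48  -0.57 -14.94]
```

Call:
jog_arm:
  rows:
    - [[0,0,0,1.25,-0.25,-7.5,0.7],[0,0,0,1.25,-0.25,-7.5,0.7],[-1,26,20,0,0,0,0.7],[0,0,0,0,0,0,0.7]]

```text
clock: 18.48
tool_pos: [0.5404, 0.1005, 0.2848]
tool_rot: [-0.002, 0.1, 0.995, -0.0]
wrist_force: [-0.2, 0.2, -0.1]
grip_width: 0.0594
grasp_force: 0.0
```

```bash
python3 -c "
from plate import *
move(-50,17,.02,yaw+np.pi)"
```

```text
t 18.475 P [-52.5  17.2] tipz 111.8 F [-0.2  0.2 -0.1] w 0.05941760028727548
to target in target axes mm [-2.5 -0.2 91.8] now axes [-2.8 -0.2 91.8] turn deg [-0.02 -0.23 -0.18]
```

Call:
jog_arm:
  rows:
    - [[0,0,40,0,0,0,0.7],[0,0,35,0,0,-0.2,0.7],[0,0,15,0,0,0,0.7],[-12,0,0,0,0,0,0.7],[-10,0,0,0,0,0,0.7],[-5,0,0,0,0,0,0.7],[-3,0,0,0,0,0,0.7]]

```text
clock: 19.35
tool_pos: [0.5709, 0.0938, 0.197]
tool_rot: [-0.0, 0.099, 0.995, -0.0]
wrist_force: [0.3, -0.1, 0.9]
grip_width: 0.0598
grasp_force: 0.0
```

Call:
jog_arm:
  rows:
    - [[-2,0,0,0,0,0,0.7]]

```text
clock: 19.48
tool_pos: [0.5723, 0.0936, 0.1965]
tool_rot: [-0.001, 0.099, 0.995, 0.0]
wrist_force: [-0.7, 0.5, -0.4]
grip_width: 0.0593
grasp_force: 0.0
```

Call:
jog_arm:
  rows:
    - [[-1.5,0,0,0,0,0,0.7]]

```text
clock: 19.6
tool_pos: [0.5735, 0.0933, 0.1963]
tool_rot: [-0.001, 0.099, 0.995, 0.0]
wrist_force: [0.6, 0.3, -0.2]
grip_width: 0.06
grasp_force: 0.0
```

Call:
jog_arm:
  rows:
    - [[-1.5,0,0,0,0,0,0.7]]

```text
clock: 19.73
tool_pos: [0.5743, 0.0932, 0.1962]
tool_rot: [-0.002, 0.098, 0.995, 0.0]
wrist_force: [-9.9, 0.8, 7.4]
grip_width: 0.0595
grasp_force: 5.0
```

Call:
jog_arm:
  rows:
    - [[-1,0,0,0,0,0,0.7]]

```text
clock: 19.85
tool_pos: [0.5746, 0.0932, 0.1962]
tool_rot: [-0.003, 0.098, 0.995, 0.0]
wrist_force: [-13.7, 1.0, 11.6]
grip_width: 0.0597
grasp_force: 7.0
```

Call:
jog_arm:
  rows:
    - [[-1,0,0,0,0,0,0.7]]

```text
clock: 19.98
tool_pos: [0.575, 0.0931, 0.1961]
tool_rot: [-0.004, 0.098, 0.995, 0.0]
wrist_force: [-19.8, 1.7, 15.0]
grip_width: 0.0596
grasp_force: 9.6
```

Solid against the rail. Retreat and check.

Call:
jog_arm:
  rows:
    - [[5,0,0,0,0,0,0.7],[15,0,0,0,0,0,0.7],[20,0,0,0,0,0,0.7],[0,0,-40,0,0,0,0.7],[0,0,-50,0,0,0,0.7],[0,-40,-40,0,0,0,0.7],[30,-50,0,0,0,0,0.7],[30,-50,0,0,0,0,0.7]]

```text
clock: 20.98
tool_pos: [0.4508, -0.0261, 0.3271]
tool_rot: [0.0, 0.098, 0.995, -0.0]
wrist_force: [-0.3, -0.4, -0.4]
grip_width: 0.0599
grasp_force: 0.0
```

```bash
python3 -c "
from plate import *
a=cam('side')[0][135:255,230:350];b=cam('scene')[0][160:280,170:290]
cv2.imwrite('pics/j.png',np.hstack([cv2.resize(i,(400,400),interpolation=cv2.INTER_CUBIC) for i in(a,b)])[:,:,::-1])
move(0,0,.1)"
```

```text
t 21.075 P [-116.8 -126.2] tipz 153.4 F [ 0.  -0.8  0.3] w 0.05996063167519592
to target in target axes mm [ 116.8 -126.2   53.4] now axes [-116.2  126.8   53.1] turn deg [-1.0000e-01  1.2000e-01  1.7973e+02]
```

View pics/j.png

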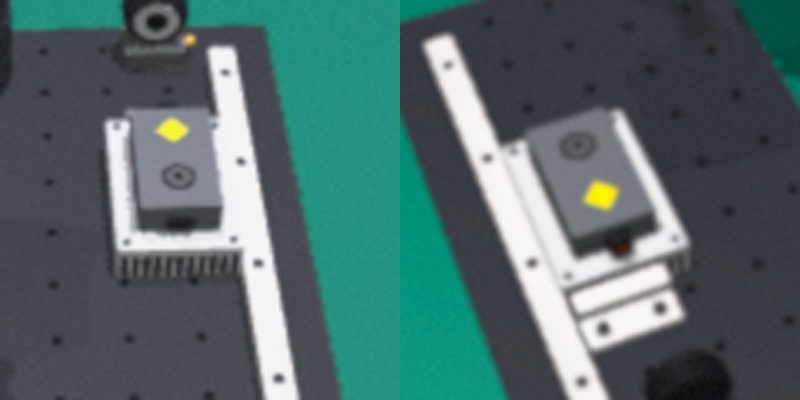

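The side and scene crops show the heat sink flush along the rail, right crop (505,150) to (565,285). Its front end is parallel to and against the stop at about (620,280), with only the dark step in height between them. The gripper is clear, so I'm handing in.

```bash
python3 -c "
from workcell import manip
print(manip.sign_off())"
```

```text
the job is handed in; nothing more can be done
None
```

The module is seated flush on the rail and up against the end stop, pushed only on its heat sink, and the job was handed in at about 21 s; the meter and cap look undisturbed, and I never moved near the cup or carton.

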